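# Seat a keyed coupling plate on a gearbox

## Task

The steel coupling plate sits too high on the gearbox shaft because its rim rides on top of the brass drive key. With a fingertip, push the plate round by one of its black studs until the notch in its rim stands over the key, then press the plate down gently until it is fully home and come away. Only push: do not grip or lift the plate or its studs, and leave the things lying round the gearbox where they are.

Things in the scene. Friction and masses are not known exactly. Their poses are not given: they have to be found in the camera images.
- gearbox: Green gearbox bolted to the table on a square dark plate 160 x 160 x 12 mm; round housing with a flange of 168 mm diameter whose face is 60 mm above the table; steel shaft, 20 mm diameter, upright in the middle. Fixed, cannot be moved. Origin on the shaft axis at table height, z up; the brass drive key lies on the flange on the -x side of this frame.
- shaft_end (a point): Top end of the upright shaft, on its axis, 98 mm above the table; the plate turns about it. The plate is a steel disc, 140 mm diameter, 10 mm thick, its upper face 80 mm above the table at the start and 70 mm when fully home. A brass bush, 39 mm diameter, stands 9 mm above that face round the shaft. Upright, turned like the gearbox.
- key (a point): Top of the brass drive key, a round-topped bar 14 mm wide and 9.5 mm high that lies along the radius on the flange, 57 to 83 mm from the shaft axis, so its outer end shows beyond the plate's rim. The point is 70 mm from the axis, 69.5 mm above the table.
- notch (a point): Middle of the mouth of the notch in the rim of the steel coupling plate, on the plate's upper face, 70 mm from the axis; turns with the plate. The notch goes right through, is 16 mm deep and about 20 mm wide (3 mm play on each side of the key); a yellow stripe lies just inside it. When seated this point is straight above the key point in plan.
- stud_a (a point): Centre of the top of a stud on the plate: black rubber-bushed post, 18 mm diameter, standing 30 mm above the plate's face, 46 mm from the shaft axis. Stud a stands 60 degrees counterclockwise (seen from above) of the notch.
- stud_b (a point): As stud a, opposite the notch (180 degrees from it).
- stud_c (a point): As stud a, 60 degrees clockwise of the notch.
- coupling_plate (a joint): Turn of the plate about the shaft, rad, growing counterclockwise seen from above. The notch is over the key at 0 and at 6.283 (a full turn); it starts anywhere between and can turn from -1.0 to 7.3. Turns stiffly (0.10 N m, some 2 N at a stud) and stays where it is left.
- coupling_bush (a joint): How far the plate and its bush have been pressed down the shaft, m: 0 at the start (riding on the key), 0.010 fully home against a hard stop, negative if lifted. A snug fit: it stays where it is left, and needs about 4 to 8 N of push to go down when the notch is over the key; otherwise the key stops it within 4 mm.
- spanner_11: small bright-steel combination spanner lying flat, 26 x 136 x 5 mm; loose bystander, origin under its middle
- block_a: pine block off-cut, 45 x 90 x 38 mm; loose bystander, origin under its middle
- tape_measure: yellow and black tape measure standing on its base, 36 x 77 x 62 mm; loose bystander, origin under its middle
- tape_1: roll of cream masking tape lying flat, 104 mm across, 25 mm high; loose bystander, origin under its middle
- block_b: small dark wooden off-cut, 38 x 60 x 19 mm; loose bystander, origin under its middle

How it is judged:
By the outcome, as a careful person would: the job done as asked, in the order asked, and still so for the second after the job is handed in, with the robot touching nothing.
It also fails if it takes over 38 s, if anything falls off the work surface, if the arm or the gripper's body presses on something with over 40 N, if the wrist force passes 120 N, or if a joint passes its speed limit or range.

## Robot

A 6-joint arm with a two-finger parallel gripper is mounted at the origin on a cart in front of the work surface, level with it; the furniture and walls round the work are solid. World frame = base frame: x ahead of the robot, y to its left, z up, the work surface at z = 0. Lengths are in mm, angles in rad, forces in N, time in s.
With the tool pointing down it reaches from about 275 to 825 mm from the base axis. Payload 4.9 kg.
Tool frame: the origin (TCP) lies at the very end of the fingers, on their centre line; the grasp point (between the pads) lies 19 mm behind it; z points along the fingers, y is the direction in which the jaws open and shut (so a half turn about z gives the same grasp; the last joint's range is limited). The gripper opens to 85 mm and grips with 20 to 120 N. Pads are 22 mm wide; open, the fingers measure 114 mm over their backs; the gripper's body (76 mm by 85 mm) begins 54 mm behind the grasp point. The pads swing forward as they close: fully open they stand 13 mm farther back than shut.
Start: joints at [-1.401, 0.326, -0.193, 1.052, 0, 1.437], TCP at [164.543, -524.828, 231.281] pointing down, gripper open.
Joint ranges: [-2.65, 2.65], [-0.97, 1.79], [-1.3, 1.35], [-1.93, 2.1], [-1.47, 1.37], [-3.14, 3.14]. Speed limits (rad/s): [2.57, 2.57, 3.14, 3.14, 3.14, 3.14].

## Interface

Orientations are given as [roll, pitch, yaw] about the fixed x, y, z axes, in that order (R = Rz(yaw) Ry(pitch) Rx(roll)).
In Python, from bench import bot, solve_ik, imaging gives the robot as it stands. Calls block until the motion is done:
- bot.move_ptp(position, orientation): joint-space move of the TCP to a pose.
- bot.movel(position, rot=None, max_speed=150, threshold=None): straight line of the TCP; rot=None keeps the orientation; max_speed is the mean speed in mm/s. With threshold (N) it stops when the force on the tool has changed by that much, and returns True; else False.
- bot.move_j(angles): joint-space move.
- bot.grip(opening, effort=None): opening from 0.0 (shut) to 1.0 (fully open); effort is the grip in N (None keeps the last); returns when the fingers have stopped.
- bot.dwell(seconds).
- solve_ik(position, orientation): joint angles nearest the present ones, or None.
- bot.get_state(): the state.
- imaging.capture(name): name is "scene" or "top"; returns the picture (480x640x3 uint8, blue, green, red); there is no depth.
- imaging.camera_model(name): a dict with "K" (3x3 intrinsics, pixels), "position" and "rotation" of the camera in the world. Camera axes: x right, y up, looking along -z (the intrinsics and any distortion apply to the point x, -y, -z); pixel columns grow to the right and rows downward; lengths in mm; the calibration is good to about 2 mm. A picture is of the moment at which its call begins. camera_model takes no time and is no camera call.
A pose or a line that the arm cannot do raises bot.IKError and nothing moves.
- bot.sign_off(): hands the job in, once; it reports no verdict.
The state is a dict: "t": time; "qpos": joint angles; "joint_velocities": joint speeds; "effort": joint torques, N m; "tcp_pos": TCP position; "orientation": TCP orientation; "contact_force": force on the tool from outside, world axes, zero at the start; "wrist_torque": the same for the moment, N m; "opening": opening from 0.0 (shut) to 1.0 (fully open).
Only numpy, scipy, OpenCV 4.12 (cv2) and the standard library are available. Lean on these libraries where they do the work, as an engineer would, in place of code of your own. Each camera call takes 0.05 s, during which the arm holds its last target. There are 200 camera calls.

## Working session

There is one attempt and no reset: what is moved stays moved. The work goes in short steps, each a Python script; the robot and the scene stay as the last script left them, time stands still between calls to the robot, and variables do not carry over. Pictures are saved under pics/ and viewed, about 8 in all and at most 12, crops included, and the job is handed in when it is done.

```bash
mkdir -p pics; ls
python3 - <<'E'
from bench import bot, imaging
import cv2
for n in("scene","top"):
    cv2.imwrite(f"pics/{n}0.png",imaging.capture(n)); m=imaging.camera_model(n); print(n,m)
E
```

```text
pics
scene {'K': array([[510.47631908,   0.        , 324.19122537],
       [  0.        , 510.47631908, 248.29247087],
       [  0.        ,   0.        ,   1.        ]]), 'position': array([-259.21754528,  464.8688987 ,  664.01457526]), 'rotation': array([ 0.96165733,  0.00999751, -2.08378618])}
top {'K': array([[476.49151612,   0.        , 325.57319645],
       [  0.        , 476.49151612, 242.28150744],
       [  0.        ,   0.        ,   1.        ]]), 'position': array([ 327.32563905,   52.2691934 , 1041.03504254]), 'rotation': array([ 0.14903406, -0.02745594, -1.56057879])}
```

View pics/top0.png

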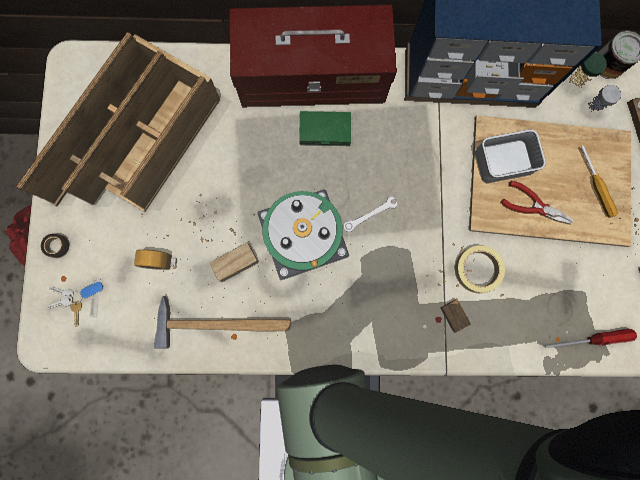

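View pics/scene0.png

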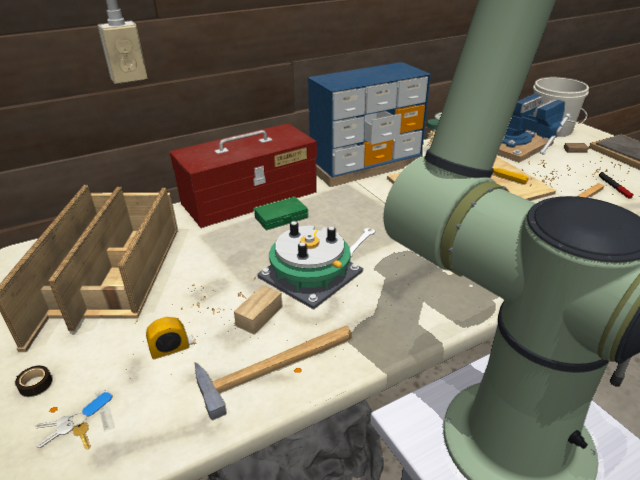

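```bash
cat > h.py <<'E'
from bench import bot, imaging, solve_ik
import numpy as np, cv2
from scipy.spatial.transform import Rotation as Ro
def cast(name,px,z):
    m=imaging.camera_model(name); K=m["K"]; px=np.atleast_2d(np.float64(px))
    n=cv2.undistortPoints(px[:,None],K,np.float64(m.get("distortion",np.zeros(5))))[:,0]
    d=Ro.from_euler("xyz",m["rotation"]).apply(np.c_[n[:,0],-n[:,1],-np.ones(len(n))])
    p=m["position"]; return p+d*((z-p[2])/d[:,2])[:,None]
def blobs(img,lo,hi,box,amin=8):
    u0,v0,u1,v1=box; hsv=cv2.cvtColor(img,cv2.COLOR_BGR2HSV)[v0:v1,u0:u1]
    n,_,s,c=cv2.connectedComponentsWithStats(cv2.inRange(hsv,lo,hi))
    return [(c[i]+[u0,v0],s[i,4]) for i in range(1,n) if s[i,4]>=amin]
E
python3 - <<'E'
from h import *
im=cv2.imread("pics/top0.png")
cv2.imwrite("pics/crop0.png",cv2.resize(im[180:290,250:360],None,fx=5.4,fy=5.4,interpolation=cv2.INTER_CUBIC))
np.set_printoptions(precision=1,suppress=True)
for nm,lo,hi,z in (("black",(0,0,0),(179,255,45),110),("brass",(8,110,110),(32,255,255),75)):
    for c,a in blobs(im,lo,hi,(258,185,348,278)): print(nm,c,a,cast("top",c,z)[0])
# flange: green hull
hsv=cv2.cvtColor(im,cv2.COLOR_BGR2HSV); m=cv2.inRange(hsv,(60,70,40),(90,255,255)); m[:180]=0;m[285:]=0;m[:,:255]=0;m[:,355:]=0
e=cv2.fitEllipse(cv2.convexHull(cv2.findNonZero(m))); print(e,cast("top",e[0],60))
print(imaging.camera_model("top").keys())
E
```

```text
black [296.8 207. ] 26 [537.9  86.4 110. ]
black [323.9 234.4] 20 [483.2  31.7 110. ]
brass [315.9 214.3] 20 [530.8  47.9  75. ]
brass [302.  227.6] 188 [502.5  76.   75. ]
brass [314. 263.] 36 [429.6  50.4  75. ]
((302.08013916015625, 230.207275390625), (78.44669342041016, 79.31298828125), 88.35675811767578) [[499.7  76.2  60. ]]
dict_keys(['K', 'position', 'rotation'])
```

View pics/crop0.png

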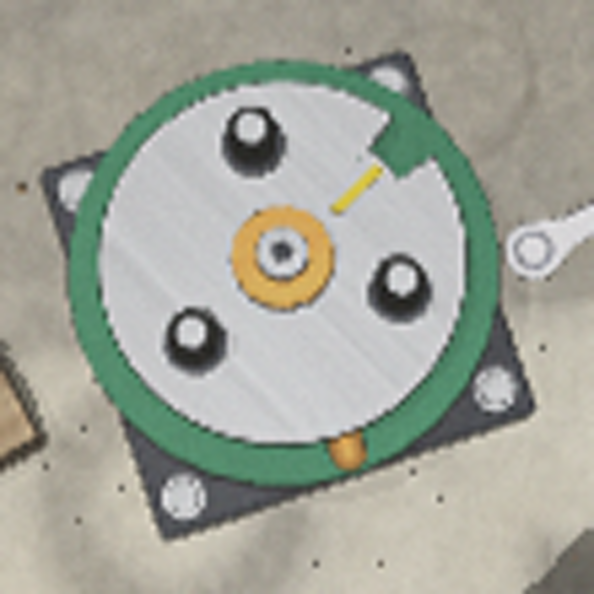

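```bash
cat >> h.py <<'E'
np.set_printoptions(precision=1,suppress=True)
def angles(im,zp=80.):
    """axis, key angle, notch angle (deg) from the top view, plate face at zp"""
    B=blobs(im,(8,110,110),(34,255,255),(258,185,348,278))
    bush=max(B,key=lambda b:b[1])[0]; ax=cast("top",bush,zp+9)[0]
    out={"axis":ax}
    for c,a in B:
        if a>100: continue
        for nm,z,lo,hi in (("key",68,72,86),("stripe",zp,38,56)):
            d=cast("top",c,z)[0]-ax; r=np.hypot(d[0],d[1])
            if lo<r<hi: out[nm]=(np.degrees(np.arctan2(d[1],d[0])),r,a)
    return out
E
python3 - <<'E'
from h import *
im=cv2.imread("pics/top0.png"); o=angles(im); print(o)
c0=[250,180]
ax=np.array([(cast("top",[302.08,230.2],60)[0]+o["axis"])/2])[0]
for nm,p,z in (("notch mouth",(418,133),80),("stud a",(252,126),110),("stud c",(402,273),110),("stud b",(195,327),110)):
    d=cast("top",np.array(p)/5.4+c0,z)[0]-ax; print(nm,d,np.hypot(*d[:2]),np.degrees(np.arctan2(d[1],d[0])))
print(ax)
s=bot.get_state(); print(s["t"],s["orientation"])
for st,off in (("a",60),("b",180),("c",-60)):
  for flip in (0,180):
    for al in (0,-60,-115):
        f=-43+off+33+al; r=np.radians(f)
        q=solve_ik([ax[0]+42*np.cos(r),ax[1]+42*np.sin(r),92],[np.pi,0,np.radians(f+flip)])
        print(st,flip,al,None if q is None else np.array(q))
E
```

```text
{'axis': array([499.9,  75.7,  89. ]), 'stripe': (np.float64(-42.89894862053515), np.float64(40.7216779602613), np.int32(20)), 'key': (np.float64(-159.98716047432572), np.float64(74.01284452457317), np.int32(36))}
notch mouth [ 50.8 -51.5   5.5] 72.35595663230004 -45.43348843008459
stud a [45.4 10.8 35.5] 46.69753784735943 13.349598346760763
stud c [ -8.9 -45.3  35.5] 46.17599025433698 -101.14193116621577
stud b [-30.1  30.1  35.5] 42.582311258014684 134.95317733757258
[499.8  75.9  74.5]
0.1 [-3.1 -0.   0.3]
a 0 0 [ 0.1  0.4 -0.4  0.7  0.   2.3]
a 0 -60 [-0.   0.5 -0.4  0.7  0.  -3. ]
a 0 -115 [-0.1  0.4 -0.5  0.7  0.  -2.1]
a 180 0 [ 0.1  0.4 -0.4  0.7  0.  -0.8]
a 180 -60 [-0.   0.5 -0.4  0.7  0.   0.2]
a 180 -115 [-0.1  0.4 -0.5  0.7  0.   1.1]
b 0 0 [ 0.   0.3 -0.6  0.6  0.   0.2]
b 0 -60 [ 0.1  0.4 -0.5  0.7  0.   1.3]
b 0 -115 [ 0.1  0.4 -0.4  0.7  0.   2.3]
b 180 0 [ 0.   0.3 -0.6  0.6  0.  -2.9]
b 180 -60 [ 0.1  0.4 -0.5  0.7  0.  -1.8]
b 180 -115 [ 0.1  0.4 -0.4  0.7  0.  -0.9]
c 0 0 [-0.1  0.4 -0.5  0.7  0.  -2. ]
c 0 -60 [-0.1  0.3 -0.6  0.7  0.  -0.9]
c 0 -115 [ 0.   0.3 -0.6  0.6  0.   0.1]
c 180 0 [-0.1  0.4 -0.5  0.7  0.   1.1]
c 180 -60 [-0.1  0.3 -0.6  0.7  0.   2.2]
c 180 -115 [ 0.   0.3 -0.6  0.6  0.  -3. ]
```

```bash
cat >> h.py <<'E'
AX=np.array([499.8,75.9])
def pose(f,r=42,z=92,flip=180):
    a=np.radians(f); return [AX[0]+r*np.cos(a),AX[1]+r*np.sin(a),z],[np.pi,0,np.radians((f+flip+180)%360-180)]
def away(): bot.move_ptp([400,-170,220],[np.pi,0,0])
def snap(name,zp=80.):
    im=imaging.capture("top"); cv2.imwrite(f"pics/{name}.png",im); print(angles(im,zp))
    cv2.imwrite(f"pics/{name}_c.png",cv2.resize(im[180:290,250:360],None,fx=5,fy=5,interpolation=cv2.INTER_CUBIC))
def say(tag):
    s=bot.get_state(); print(tag,round(s["t"],2),s["tcp_pos"],np.array(s["contact_force"]))
E
python3 - <<'E'
from h import *
bot.grip(0.0)
bot.move_ptp(*pose(61,z=150)); say("above")
bot.movel(pose(61)[0],max_speed=100); say("down")
for f in (46,30,14,-2,-18,-34,-50,-63):
    p,o=pose(f); bot.movel(p,o,max_speed=40); say(f)
p,o=pose(-55); bot.movel(p,o,max_speed=40)
bot.movel(pose(-55,z=150)[0]); away(); say("away"); snap("t1")
E
```

```text
above 3.47 [520.4 112.1 150.1] [-0.3  0.5 -0. ]
down 4.2 [520.5 112.6  92.3] [1.1 0.1 0.7]
46 4.62 [529.4 106.2  92.6] [-0.   0.7 -0.5]
30 5.07 [535.8  97.1  92.1] [-0.8  0.6  1.3]
14 5.51 [540.3  86.3  92. ] [-1.3  0.1 -0.1]
-2 5.95 [541.6  74.6  92. ] [-0.4  0.3 -0.1]
-18 6.39 [539.9  63.1  92.1] [-0.6  2.4 -0.1]
-34 6.83 [535.   52.4  92.1] [ 0.8  2.6 -0.1]
-50 7.28 [527.3  43.7  92.2] [ 0.2  1.4 -0.4]
-63 7.67 [519.4  38.4  92.2] [ 0.9  1.7 -0.5]
away 9.98 [ 399.9 -169.7  219.5] [-0.7 -0.1 -0.1]
{'axis': array([499.8,  75.5,  89. ])}
```

View pics/t1_c.png

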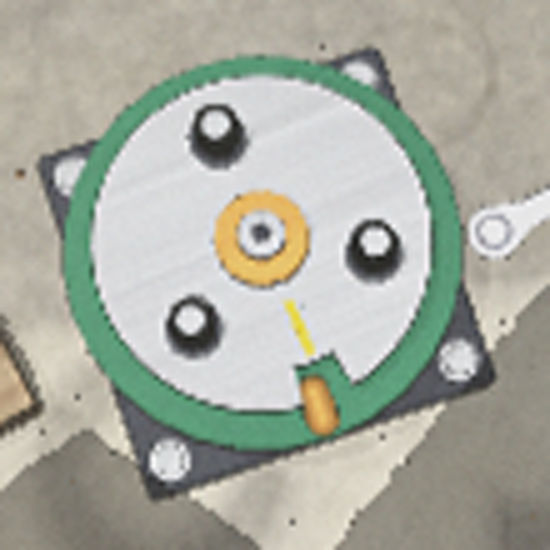

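The picture shows the notch almost over the key, its middle a little short on the right: stripe at crop (300,327), key at (319,404).

Run:
```python
from h import *
im=cv2.imread("pics/t1.png")
for c,a in blobs(im,(8,90,90),(34,255,255),(258,185,348,278),5): print(c,a)
def ang(p,z):
    d=cast("top",p,z)[0][:2]-AX; return np.hypot(*d),np.degrees(np.arctan2(d[1],d[0]))
g=lambda x,y:np.array([x,y])/5+[249.9+.0,179.9]
print("stripe",ang(g(289,301),80),ang(g(300.5,327),80),ang(g(312,353),80))
print("key",ang(g(319,404),69),ang(g(323,428),68))
print("notch sides outer",ang(g(303,405),80),ang(g(352,385),80))
print("notch inner",ang(g(296,366),80),ang(g(331,353),80))
```

```text
[301.9 227.6] 201
[309.6 245. ] 23
[313.3 260.8] 64
stripe (np.float64(26.74687696623869), np.float64(-153.2524844936219)) (np.float64(38.43966754980822), np.float64(-153.9397160016021)) (np.float64(50.100331034687294), np.float64(-154.3054991495035))
key (np.float64(69.35319240788432), np.float64(-158.9839958001704)) (np.float64(79.11972915952555), np.float64(-160.3161766118046))
notch sides outer (np.float64(68.94774072637051), np.float64(-164.53828029975756)) (np.float64(69.44053937947184), np.float64(-146.67994407358782))
notch inner (np.float64(52.82735292157056), np.float64(-163.1632207013184)) (np.float64(53.8114581085204), np.float64(-146.8229241821612))
```

Run:
```python
from h import *
bot.move_ptp(*pose(-53,z=150)); bot.movel(pose(-53)[0],max_speed=100)
for f in (-60,-68.2):
    p,o=pose(f); bot.movel(p,o,max_speed=25)
bot.dwell(.2); say("pushed")
p,o=pose(-58); bot.movel(p,o,max_speed=60)
bot.movel(pose(-58,z=150)[0]); away(); say("away"); snap("t2")
im=cv2.imread("pics/t2.png")
def ang(p,z):
    d=cast("top",p,z)[0][:2]-AX; return np.hypot(*d),np.degrees(np.arctan2(d[1],d[0]))
for c,a in blobs(im,(8,90,90),(34,255,255),(258,185,348,278),5): print(c,a,ang(c,80),ang(c,68.5))
```

```text
pushed 13.22 [516.1  37.   92.3] [2.6 1.3 0.9]
away 15.53 [ 399.9 -169.6  219.4] [ 0.4 -0.9  0.5]
{'axis': array([499.8,  75.5,  89. ])}
[301.9 227.6] 198 (np.float64(1.8722842287053345), np.float64(6.306328514191606)) (np.float64(3.9775058647643804), np.float64(7.089363187201338))
[308.  245.2] 24 (np.float64(36.73839540424739), np.float64(-159.44508401486894)) (np.float64(35.149262703767576), np.float64(-158.6954480467551))
[313.2 260.8] 68 (np.float64(70.40102385946636), np.float64(-160.16311768129623)) (np.float64(69.20745845230184), np.float64(-159.8035081954635))
```

View pics/t2_c.png

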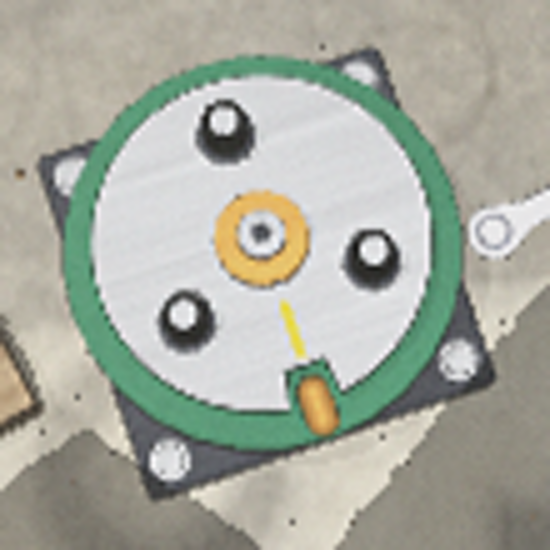

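The notch is now centred over the key: stripe −159.4°, key −159.8°. Next I press on the bush, with the fingertips either side of the shaft.

Run:
```python
from h import *
bot.grip(0.36); o=[np.pi,0,np.radians(20)]
c=[499.8,75.7]
bot.move_ptp(c+[135],o); bot.movel(c+[98],max_speed=80); say("near")
for k in range(3):
    hit=bot.movel(c+[66],max_speed=15,threshold=14); say(hit)
    if not hit or bot.get_state()["tcp_pos"][2]<80: break
bot.movel(c+[140],max_speed=80); away(); say("away"); snap("t3",70.)
cv2.imwrite("pics/s3.png",cv2.resize(imaging.capture("scene")[205:310,250:390],None,fx=5,fy=5,interpolation=cv2.INTER_CUBIC))
```

```text
near 17.66 [500.   75.3  98.2] [-1.3 -0.1 -0.3]
True 18.98 [499.8  75.7  78.4] [-1.4 -0.7  6. ]
away 20.98 [ 400.2 -169.4  219.6] [-0.1  0.3  0.4]
{'axis': array([499.2,  75. ,  79. ])}
```

View pics/s3.png

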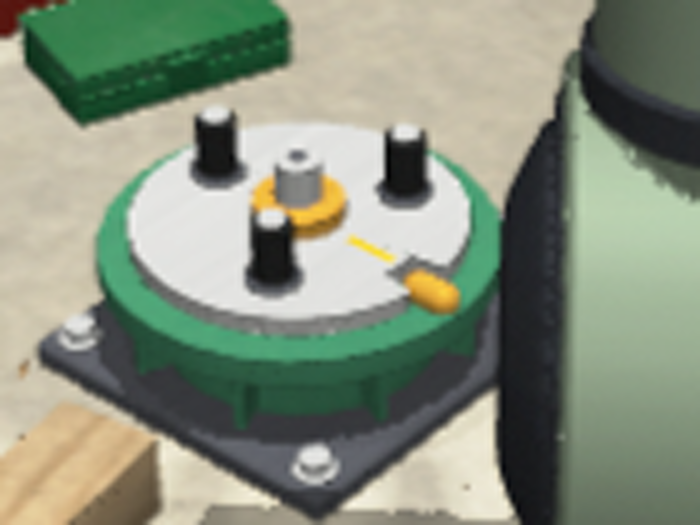

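View pics/t3_c.png

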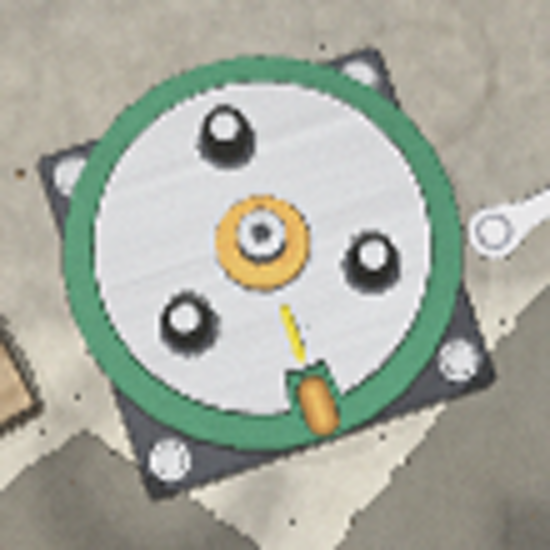

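The plate has dropped, and roughly 19 mm of shaft shows above the bush. A second light press will confirm whether it's at the hard stop.

Run:
```python
from h import *
o=[np.pi,0,np.radians(20)]; c=[499.8,75.7]
bot.move_ptp(c+[125],o); bot.movel(c+[84],max_speed=80); say("near")
hit=bot.movel(c+[66],max_speed=15,threshold=18); say(hit)
bot.movel(c+[140],max_speed=80); away(); say("away"); snap("t4",70.)
a,b=cv2.imread("pics/t3.png"),cv2.imread("pics/t4.png")
print("bush top",[max(blobs(i,(8,110,110),(34,255,255),(258,185,348,278)),key=lambda x:x[1])[0] for i in (a,b)])
d=cv2.absdiff(a,b)[180:290,250:360]; print("diff px",(d.max(2)>30).sum())
d=cv2.absdiff(cv2.imread("pics/t2.png"),b)[180:290,250:360]; print("diff t2",(d.max(2)>30).sum())
```

```text
near 22.83 [500.   75.3  84.2] [0.2 0.4 0.2]
True 23.44 [500.   75.8  78.4] [-2.2 -0.4  7.6]
away 25.44 [ 400.1 -169.4  219.6] [ 0.1  0.2 -0.1]
{'axis': array([499.4,  75. ,  79. ])}
bush top [array([302.5, 228.8]), array([302.5, 228.8])]
diff px 0
diff t2 555
```

```bash
python3 -c "
from h import *
bot.sign_off(); say('end')"
```

```text
the job is handed in; nothing more can be done
the job is handed in; nothing more can be done
```

The plate is turned onto the key and pressed home, and I handed the job in at about 25.5 s with the arm clear of everything.

- **Turning:** I pushed stud a clockwise about 116° with the shut fingertips. A camera check showed it about 5° short, so I pushed once more. The notch stripe then measured −159.4° against −159.8° for the key, and the play allows about 2.4° each way.
- **Pressing:** I pressed the bush down with the fingertips either side of the shaft, stopping when the force changed by 14 N.
- **Last checks:**
  - A second press with an 18 N limit stopped at the same height (TCP at 78.4 mm), and the top picture did not change.
  - The bush's shift in the top picture and the length of shaft showing both fit the full 10 mm.
  - The key stands in the notch, about level with the plate's face.

**Not fully checked:** the depth is judged from the pictures and the repeated stop, because how far back the fingertips sit when part-open is not known exactly. The automatic stripe and key finder missed both after the first picture. I took those angles from colour-blob centres and points picked by eye, and viewed the close-ups. I did not measure the loose things; the arm worked only above the plate and in free space, well clear of them.

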